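# Gauge the slide-carrier plates and stack the good one

### The arm

A 6-joint arm with a two-finger parallel gripper is mounted at the origin on the work surface. World frame = base frame: x ahead of the robot, y to its left, z up, the work surface at z = 0. Lengths are in mm, angles in rad, forces in N, time in s.
With the tool pointing down it reaches from about 400 to 825 mm from the base axis. Payload 7 kg.
Tool frame: the origin (TCP) lies on the centre line of the jaws, within the pads' length; the fingertips stand env.tip_reach ahead of it and the grasp point (between the pads) lies 11 mm behind it (env.tip_reach is the distance from the TCP to the fingertips, in mm); z points along the fingers, y is the direction in which the jaws open and shut (so a half turn about z gives the same grasp; the last joint's range is limited). The gripper opens to 85 mm and grips with 20 to 120 N. Pads are 22 mm wide; open, the fingers measure 114 mm over their backs; the gripper's body (76 mm by 85 mm) begins 54 mm behind the grasp point. The pads swing forward as they close: fully open they stand 13 mm farther back than shut.
Start: joints at [-1.044, 0.359, 0.012, 0, -1.224, -0.288], TCP at [159.637, -655.829, 201.702] pointing down, gripper open.
Joint ranges: [-3.07, 3.07], [-1.43, 2.12], [-1.02, 1.25], [-3.03, 1.67], [-3.05, -0], [-3.03, 3.03]. Speed limits (rad/s): [2.39, 2.39, 3.01, 3.14, 3.14, 3.14].

### API

Orientations are given as a unit quaternion [x, y, z, w].
In Python, from rig import env gives the robot as it stands.
- The arm moves only by the tool move_arm, never from a script. Its argument "commands" is one flat list of numbers, 4 for each row, row after row: the shift along the world's x, y, z in mm, then the turn about the world's z in degrees. In form: [tx, ty, tz, yaw, tx, ty, tz, yaw, ...]. A call has 1 to 20 rows; each row is the pose to reach, as a shift and turn from the pose measured when the call began; what a row does not reach only later rows make up. A row lasts 1/12 s, in which the tool goes at most 41.7 mm and 7.16 degrees, less where a joint would pass 70% of its speed; a pose out of reach is approached as far as the arm can. A call with a gripper value outside its range is refused whole. "grip" is the closure, from 0 (fully open) to 1 (shut), set as the call begins (left out, the last holds). The fingers move at their own pace and stop on an object; "force" is the grip in N (left out, the last holds). Time passes only in rows, so rows that repeat a pose let the fingers close. It gives the time, the measured TCP pose, the force and the opening at its end, in the units of the state.
- env.get_state(): the state, without advancing time (a new reading comes with each control period).
- env.camera(name): name is "side" or "top" or "wrist"; returns a dict with "frame" (384x512x3 uint8, red, green, blue), "intrinsics" (3x3 intrinsics, pixels), "rvec" (rotation vector, rad) and "tvec" (3), from world to camera coordinates, as OpenCV has them. Camera axes: x right, y down, z forward; pixel columns grow to the right and rows downward; lengths in mm; the calibration is good to about 2 mm. A picture is of the moment at which its call begins. There is no depth.
- env.sign_off(): hands the job in, once; it reports no verdict.
The state is a dict: "time": time; "joint_pos": joint angles; "joint_velocities": joint speeds; "tau": joint torques, N m; "eef_pos": TCP position; "ee_rot": TCP orientation; "force": force on the tool from outside, world axes, zero at the start; "wrist_torque": the same for the moment, N m; "opening": finger opening in mm.
Only numpy, scipy, OpenCV 4.12 (cv2) and the standard library are available. Lean on these libraries where they do the work, as an engineer would, in place of code of your own. Each camera call takes 0.05 s, during which the arm holds its last target.

### The job

Two white slide-carrier plates on the bench are untested; one is the right width and the other is too wide or too narrow. Try each flat in the stepped slot gauge, lowering it until it stops, and put it away before trying the other: the one that passes the go width and stops on the no-go step goes squarely on the pile of two passed plates, the other lies flat in the steel reject tray with the one already there. Leave the pile where it is and everything else on the bench undisturbed.

Things in the scene. Friction and masses are not known exactly. Their poses are not given: they have to be found in the camera images.
- plate_a: a loose white plastic slide-carrier plate, a plain slab 120 mm long (its x), 12 mm thick (z), about 130 g (varies). Its width (y) is 42, 50 or 55.5 mm: plate_a, plate_b and plate_c have one of these each, and the gauge tells which. Exactly one of the three is the right width. Two of them lie on the bench, untested; the third, a wrong one, already lies in the reject tray at the start. Origin: centre of its underside, z up
- plate_b: a loose white plastic slide-carrier plate, a plain slab 120 mm long (its x), 12 mm thick (z), about 130 g (varies). Its width (y) is 42, 50 or 55.5 mm: plate_a, plate_b and plate_c have one of these each, and the gauge tells which. Exactly one of the three is the right width. Two of them lie on the bench, untested; the third, a wrong one, already lies in the reject tray at the start. Origin: centre of its underside, z up
- plate_c: a loose white plastic slide-carrier plate, a plain slab 120 mm long (its x), 12 mm thick (z), about 130 g (varies). Its width (y) is 42, 50 or 55.5 mm: plate_a, plate_b and plate_c have one of these each, and the gauge tells which. Exactly one of the three is the right width. Two of them lie on the bench, untested; the third, a wrong one, already lies in the reject tray at the start. Origin: centre of its underside, z up
- pile_bottom: lower plate of the pile of passed plates: 120 (x) x 50 (y) x 12 mm, loose, flat on the bench. Origin: centre of its underside
- pile_top: upper plate of the pile, loose on pile_bottom, 120 (x) x 50 (y) x 12 mm; its top is 24 mm above the bench. Origin: centre of its underside, z up
- gauge: fixed stepped slot gauge on an dark steel base 136 (x) x 110 (y) x 10 mm. Four steel jaws (20 mm long, 38 to 58 mm from the centre along x, 56 mm tall) leave a channel along x, open at its ends and above; the 76 mm gap between the jaw pairs lets fingers that hold a plate across its width go down. Plates go in flat, long side along x. Origin: centre of its underside, z up
- gauge_go (a point): point on the channel's axis where the go width starts, 50 mm above the bench. Go width: 52.5 mm, from here down to 30 mm above the bench. Above here a sloped lead-in widens to 61 mm at the jaws' top. A plate that is too wide stops in the lead-in, its underside about 52 mm above the bench
- gauge_nogo (a point): point on the channel's axis level with the no-go step, 30 mm above the bench, where the channel narrows to the no-go width of 45 mm. A plate of the right width stops with its underside on this step; a too narrow one goes on down to the base, underside 10 mm above the bench
- reject_tray: fixed shallow steel tray, 180 (x) x 230 (y) mm outside, walls 4 mm thick and 25 mm high, floor of thin sheet (under 1 mm, level with the bench). The plate in it at the start lies in the half towards its -y side, leaving the +y half free. Origin: centre of its underside
- jar: small glass jar with white lid, 42 mm across, 45 mm tall, a bystander. Origin: centre of its underside
- petri_dish: flat clear petri dish, 93 mm across, 15 mm tall, a bystander. Origin: centre of its underside
- spray_bottle: white spray bottle with trigger head, 68 mm across, 205 mm tall, a bystander. Origin: centre of its underside
- tube_rack: white block 75 x 150 mm with eight blue-capped tubes, 100 mm tall, a bystander. Origin: centre of its underside
- timer: white bench timer 70 x 70 x 28 mm, a bystander. Origin: centre of its underside
- beaker: glass beaker, 72 mm across, 85 mm tall, a bystander. Origin: centre of its underside
- spatula: metal-bladed spatula with a handle, 170 mm long, lying flat along its own x, a bystander
There are look-alikes about, which are no part of the job. Leave any red or turquoise look-alike of the plate_a alone.

How it is judged:
By the outcome, as a careful person would: the job done as asked, in the order asked, and still so for the second after the job is handed in, with the robot touching nothing.
It also fails if it takes over 58 s, if anything falls off the work surface, if the arm or the gripper's body presses on something with over 40 N, if the wrist force passes 120 N, or if a joint passes its speed limit or range.

## Working session

There is one attempt and no reset: what is moved stays moved. The work goes in short steps, Python scripts to look and compute and a tool call to move; the robot and the scene stay as the last step left them, time stands still between calls to the robot, and variables do not carry over. Pictures are saved under pics/ and viewed, and the job is handed in when it is done.

Besides the shell and the picture viewer there is one more tool, called after "Request:" as a command line: name --argument value ..., lists and objects as JSON in quotes. move_arm: Moves the arm, as the interface text tells. Its arguments: {"type":"object","properties":{"commands":{"type":"array","items":{"type":"number"}},"grip":{"type":"number"},"force":{"type":"number"}},"required":["commands"]}

```bash
ls; mkdir -p pics
python3 - <<'E'
from rig import env
import cv2,numpy as np
s=env.get_state();print(s,env.tip_reach)
for n in("top","side","wrist"):
    c=env.camera(n);cv2.imwrite(f"pics/{n}0.png",c["frame"][:,:,::-1]);print(n,c["intrinsics"].tolist(),c["rvec"],c["tvec"])
E
```

```text
pics
{'time': 0.0, 'joint_pos': array([-1.04391642e+00,  3.59369399e-01,  1.10270007e-02, -3.47908301e-04,
       -1.22409785e+00, -2.88103222e-01]), 'joint_velocities': array([ 0.00064168,  0.00055423,  0.00016799, -0.00047651, -0.00017144,
       -0.00208722]), 'tau': array([ 2.68917538e-03, -5.83317447e+01,  2.93427300e+01,  6.93629041e+00,
       -5.94922298e-03,  3.53164000e-05]), 'eef_pos': array([ 159.48360356, -655.32451848,  200.76157283]), 'ee_rot': array([-1.19046061e-01,  9.92888379e-01,  8.19474809e-04, -1.75586245e-04]), 'force': array([ 0.20827976, -0.65256175, -0.15379024]), 'wrist_torque': array([-0.00556813,  0.00703151, -0.00671998]), 'opening': 85.36462763845527} 8.0
top [[359.66753951054835, 0.0, 258.4992783333009], [0.0, 359.66753951054835, 197.5745123588466], [0.0, 0.0, 1.0]] [ 2.1356387  -2.19267802  0.15880044] [  14.14140645  533.73534946 1017.19662604]
side [[469.44124746881084, 0.0, 260.4884852017225], [0.0, 469.44124746881084, 184.86646798047389], [0.0, 0.0, 1.0]] [ 0.9162231  -2.29601323  1.24852417] [ 413.35488533  241.69827236 1088.09564526]
wrist [[298.90904892840894, 0.0, 257.0679490840989], [0.0, 298.90904892840894, 192.13122417671244], [0.0, 0.0, 1.0]] [-1.80219673 -2.2929049  -0.3800788 ] [673.27050643 -41.14183111 381.59488931]
```

View pics/top0.png

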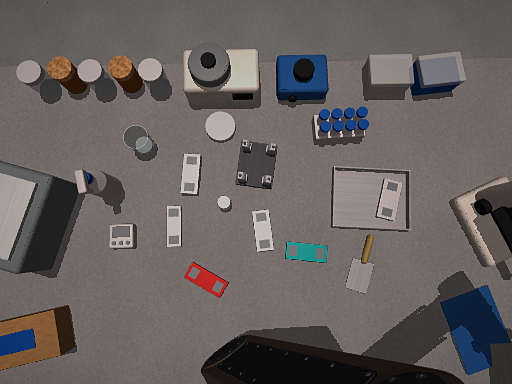

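View pics/side0.png

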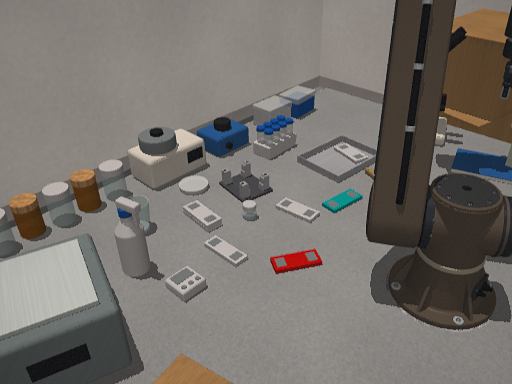

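View pics/wrist0.png

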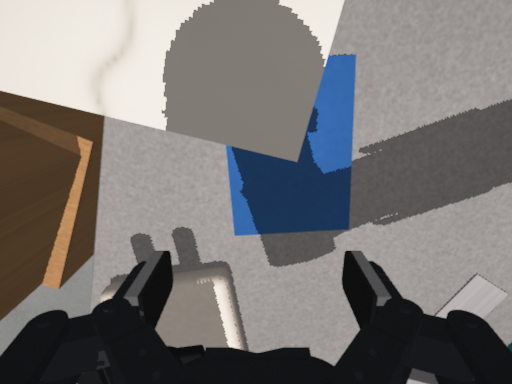

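The top view has +x up and +y left. White plates are at about (190,174), (174,226) and (263,230), the gauge at (257,165), and the tray at (371,198) with its plate at (390,199). The plate at (190,174) looks like the pile. I'll measure all of these.

```bash
cat > h.py <<'E'
import cv2,numpy as np
from rig import env
def ray(c,uv):
    R=cv2.Rodrigues(np.array(c["rvec"]))[0];t=np.array(c["tvec"]).ravel()
    p=cv2.undistortPoints(np.array(uv,float).reshape(-1,1,2),c["intrinsics"],None).reshape(-1,2)
    d=np.c_[p,np.ones(len(p))]@R
    return -R.T@t,d
def onz(c,uv,z):
    o,d=ray(c,uv);k=(z-o[2])/d[:,2];return (o+d*k[:,None])
def proj(c,P):
    return cv2.projectPoints(np.array(P,float).reshape(-1,1,3),c["rvec"],c["tvec"],c["intrinsics"],None)[0].reshape(-1,2)
def rects(c,z,lo=150,box=None,minA=200,maxA=3000,sat=40):
    f=c["frame"];hsv=cv2.cvtColor(f,cv2.COLOR_RGB2HSV)
    m=((hsv[:,:,2]>lo)&(hsv[:,:,1]<sat)).astype(np.uint8)*255
    if box: 
        k=np.zeros_like(m);x0,y0,x1,y1=box;k[y0:y1,x0:x1]=1;m*=k
    m=cv2.resize(m,None,fx=4,fy=4,interpolation=cv2.INTER_LINEAR);m=(m>127).astype(np.uint8)
    out=[]
    for q in cv2.findContours(m,cv2.RETR_EXTERNAL,cv2.CHAIN_APPROX_NONE)[0]:
        q=(q.reshape(-1,2)+.5)/4-.5
        a=cv2.contourArea(q.astype(np.float32))
        if not minA<a<maxA: continue
        w=onz(c,q,z)[:,:2]
        r=cv2.minAreaRect(w.astype(np.float32));b=cv2.boxPoints(r)
        e0,e1=b[1]-b[0],b[2]-b[1]
        L=e0 if np.hypot(*e0)>np.hypot(*e1) else e1
        ang=np.degrees(np.arctan2(L[1],L[0]));ang=(ang+90)%180-90
        out.append((q.mean(0).round(1),np.round(r[0],1),np.round(sorted(r[1]),1),round(ang,1)))
    return out
E
python3 - <<'E'
from h import *
c=env.camera("top")
f=c["frame"];
for p in [(190,160),(174,210),(263,214),(390,184),(240,150),(100,150)]: print(p,f[p[1],p[0]])
for z in (12,24):
  print(z)
  for lo in(120,150):
    for r in rects(c,z,lo,box=(110,110,420,300)):print(lo,*r)
cv2.imwrite("pics/a.png",cv2.resize(f[100:300,140:300,::-1],None,fx=3.0,fy=3.0,interpolation=cv2.INTER_CUBIC))
cv2.imwrite("pics/b.png",cv2.resize(f[150:250,320:420,::-1],None,fx=5,fy=5,interpolation=cv2.INTER_CUBIC))
print(env.get_state()["time"])
E
```

```text
(190, 160) [124 120 119]
(174, 210) [122 118 115]
(263, 214) [124 120 119]
(390, 184) [103 100 100]
(240, 150) [66 62 63]
(100, 150) [114 105 103]
12
120 [357.3 278.1] [ 294.6 -283.3] [ 72.  104.6] -19.3
120 [121.  235.5] [435.1 404.9] [66.3 71.1] 1.0
120 [221.6 128.2] [763.6 108.1] [100.6 102.1] -83.9
150 [121.  235.5] [435.4 404.9] [66.3 69.3] 1.0
150 [262.5 230. ] [440.2  -9.5] [ 51.2 121.2] 5.7
150 [173.4 225.8] [459.4 252.1] [ 40.6 120.3] 0.0
150 [365.7 203.9] [ 530.4 -326.5] [183.2 206.5] 85.5
150 [190.  173.5] [616.1 202.8] [ 51.9 122.8] -5.3
150 [219.7 125.2] [763.6 112.7] [90.9 91. ] -1.1
24
120 [357.3 278.1] [ 295.8 -279.8] [ 71.1 103.5] -19.3
120 [121.  235.5] [434.8 400.6] [65.6 70.3] 1.0
120 [221.6 128.2] [759.5 107.1] [ 99.5 101. ] -83.9
150 [121.  235.5] [435.  400.6] [65.6 68.6] 1.0
150 [262.5 230. ] [439.8  -9.1] [ 50.6 119.8] 5.7
150 [173.4 225.8] [458.7 249.5] [ 40.1 118.9] 0.0
150 [365.7 203.9] [ 528.9 -322.6] [181.2 204.1] 85.5
150 [190.  173.5] [613.6 200.8] [ 51.3 121.4] -5.3
150 [219.7 125.2] [759.5 111.7] [89.9 90. ] -1.1
0.2
```

View pics/a.png

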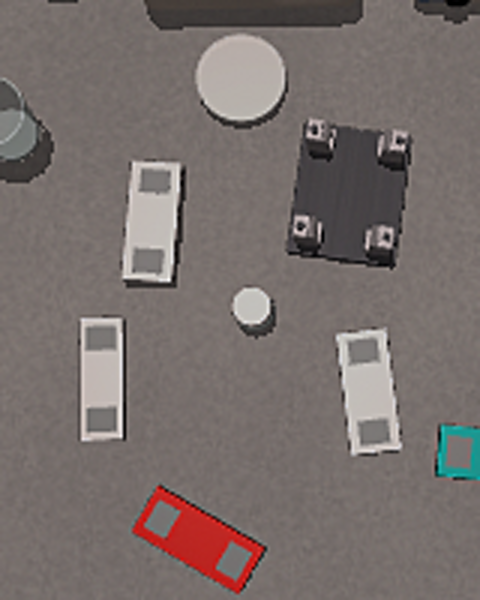

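View pics/b.png

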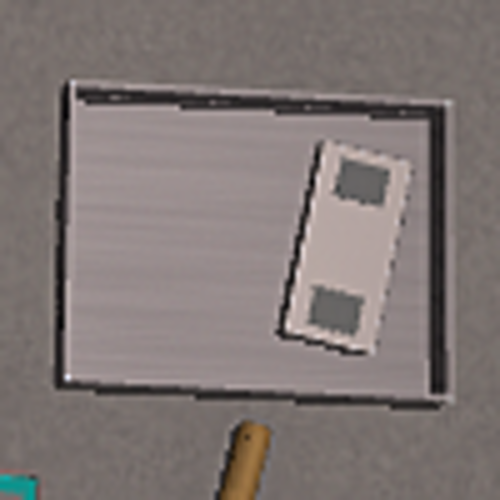

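Plate 1 is at about (440,-9) with yaw 5.7° and looks ~50 wide. Plate 2 is at (459,252) and looks ~41 wide. The pile is at about (614,201) with yaw -5.3°. Next are the gauge and tray poses.

Run:
```python
from h import *
c=env.camera("top");f=c["frame"]
g=cv2.cvtColor(f,cv2.COLOR_RGB2GRAY)
x0,y0,x1,y1=228,130,288,198
s=g[y0:y1,x0:x1]
S=cv2.resize(s,None,fx=10,fy=10,interpolation=cv2.INTER_CUBIC)
m=cv2.resize((s<82).astype(np.uint8)*255,None,fx=4,fy=4,interpolation=cv2.INTER_LINEAR)>127
q=max(cv2.findContours(m.astype(np.uint8),cv2.RETR_EXTERNAL,cv2.CHAIN_APPROX_NONE)[0],key=cv2.contourArea).reshape(-1,2)
q=(q+.5)/4-.5+[x0,y0]
w=onz(c,q,10)[:,:2].astype(np.float32);r=cv2.minAreaRect(w);print(r,cv2.boxPoints(r))
cv2.imwrite("pics/g.png",cv2.cvtColor(S,cv2.COLOR_GRAY2BGR))
# tray inner/outer rim corners from enlarged picture (px/5+320, /5+150)
px=np.array([[68,83],[452,101],[445,405],[58,386]])/5+[320,150]-.4
W=onz(c,px,25)[:,:2];print(W,W.mean(0),[np.hypot(*(W[i]-W[i-1])) for i in range(4)])
tp=np.array([[325,140],[412,160],[372,355],[283,335]])/5+[320,150]-.4
W=onz(c,tp,12.5)[:,:2];print(W,W.mean(0),[np.hypot(*(W[i]-W[i-1])) for i in range(4)])
# camera pos
print(ray(c,[[0,0]])[0])
d=env.camera("side")
for P in [(440,-9,12),(459,252,12),(614,201,24)]:print(proj(d,[P]),proj(c,[P]))
cv2.imwrite("pics/s.png",cv2.resize(d["frame"][150:290,160:340,::-1],None,fx=4,fy=4,interpolation=cv2.INTER_CUBIC))
```

```text
((638.4429931640625, 3.805583953857422), (113.27975463867188, 142.3300018310547), 80.8895492553711) [[559.20746  -40.851643]
 [699.742    -63.387913]
 [717.6785    48.46281 ]
 [577.144     70.999084]]
[[ 624.05241692 -226.20927565]
 [ 607.57543919 -456.81964124]
 [ 426.27597008 -437.86988635]
 [ 443.46762492 -210.56201835]] [ 525.34286278 -332.8652054 ] [np.float64(181.2614238120783), np.float64(231.1982515328914), np.float64(182.28711065096223), np.float64(227.95705703942284)]
[[ 587.91065758 -383.20030766]
 [ 574.37367723 -435.20186224]
 [ 457.37916329 -401.95088178]
 [ 470.68581389 -349.47504973]] [ 522.587328   -392.45702535] [np.float64(121.97974012414846), np.float64(53.73463981708546), np.float64(121.62789151011334), np.float64(54.13667795016022)]
[ 400.5627747    21.81226703 1076.49248357]
[[296.25063362 208.24378706]] [[262.3166067 230.0079143]]
[[224.45191519 248.78097269]] [[173.49620606 225.91706984]]
[[200.36549229 212.13371542]] [[190.01442327 172.93811958]]
```

View pics/g.png

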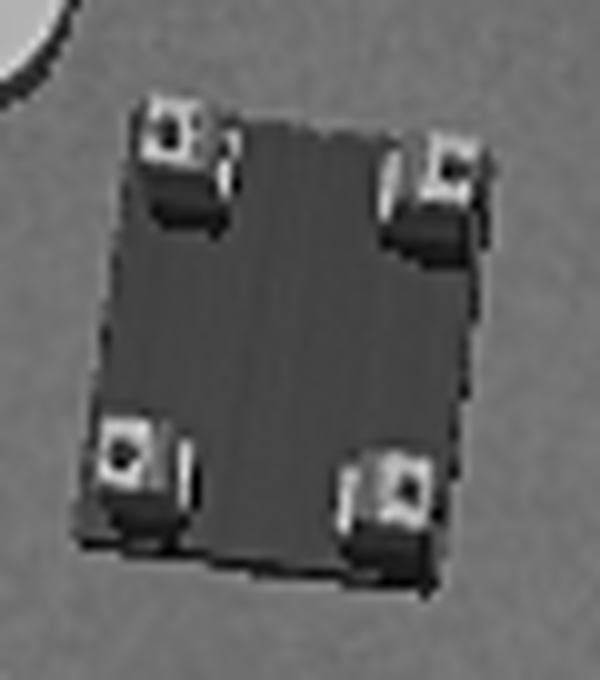

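View pics/s.png

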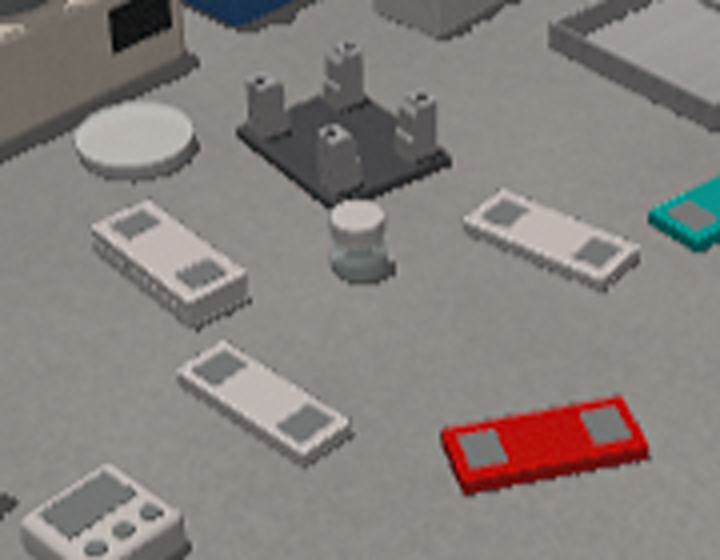

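Run:
```python
from h import *
c=env.camera("top");
J=np.array([[170,132],[455,170],[125,455],[410,490]])/10-.45+[228,130]
W=onz(c,J,56)[:,:2];print(W,W.mean(0))
a=(W[0]+W[1]-W[2]-W[3])/2;b=(W[0]+W[2]-W[1]-W[3])/2
print(np.hypot(*a),np.degrees(np.arctan2(a[1],a[0])),np.hypot(*b),np.degrees(np.arctan2(b[1],b[0]))-90)
B=np.array([[130,115],[492,150],[430,592],[78,540]])/10-.45+[228,130]
W=onz(c,B,10)[:,:2];print(W,W.mean(0))
a=(W[0]+W[1]-W[2]-W[3])/2;b=(W[0]+W[3]-W[1]-W[2])/2
print(np.hypot(*a),np.degrees(np.arctan2(a[1],a[0])),np.hypot(*b),np.degrees(np.arctan2(b[1],b[0]))-90)
from scipy.spatial.transform import Rotation as R
s=env.get_state();r=R.from_quat(s['ee_rot']).as_matrix();print(r.round(3));print(s['time'])
```

```text
[[693.26584416  36.77568381]
 [680.00423962 -46.0158554 ]
 [597.86731166  51.88880102]
 [585.63718038 -29.94951014]] [639.19364396   3.17477982]
96.15500336194614 -9.330623504126464 83.29588258643804 -8.801933395067692
[[712.06265109  49.51620136]
 [698.60623265 -60.57148728]
 [562.7729776  -37.32334682]
 [581.17443924  67.88060337]] [638.65407514   4.87549266]
134.97402027152458 -8.867513554719402 108.817983658193 -8.417287177946179
[[-0.972 -0.237 -0.   ]
 [-0.237  0.972  0.   ]
 [ 0.     0.    -1.   ]]
0.35
```

Request:
move_arm --commands '[40, 92, 0, -2, 80, 184, 0, -4, 120, 276, 0, -6, 160, 368, 0, -8, 200, 460, 0, -8, 240, 552, 0, -8, 280, 646, 0, -8, 280, 646, 0, -8, 280, 646, 0, -8, 280, 646, 0, -8, 280, 646, 0, -8, 280, 646, 0, -8, 280, 646, 0, -8, 280, 646, 0, -8, 280, 646, 0, -8, 280, 646, 0, -8, 280, 646, 0, -8, 280, 646, 0, -8, 280, 646, 0, -8]' --grip 0 --force 40

```text
time: 1.93
eef_pos: [440.1, -8.0, 201.4]
ee_rot: [-0.051, 0.999, 0.0, -0.0]
force: [-0.8, -0.7, -0.1]
opening: 85.6
```

Run:
```python
from h import *
s=env.get_state();print(s['eef_pos'],s['force'],s['time'])
c=env.camera("wrist");cv2.imwrite("pics/w1.png",c["frame"][:,:,::-1])
for r in rects(c,12,150,minA=1000,maxA=60000):print(*r)
t=env.camera("top");cv2.imwrite("pics/t1.png",t["frame"][:,:,::-1])
print(proj(c,[(440,-9,12),(639,4,56)]))
```

```text
[440.05404775  -7.96029782 201.35615497] [-0.75791708 -0.65806537 -0.13747135] 1.9333
[[255.52609472 162.11523742]
 [249.92294243 318.46211851]]
```

View pics/w1.png

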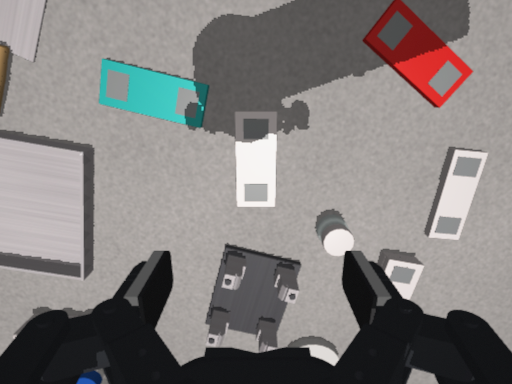

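The wrist view shows plate 1 upright and centred between the fingers at columns 236–277, rows 111–207, partly shadowed. I'll measure its edges in this view.

Run:
```python
from h import *
c=env.camera("wrist");g=cv2.cvtColor(c["frame"],cv2.COLOR_RGB2GRAY).astype(float)
L=[];Rr=[]
for v in range(145,200,6):
    row=g[v,225:290];d=np.diff(row)
    def sub(i): 
        w=d[i-1:i+2];return 225.5+i+ (np.sum(w*[-1,0,1])/np.sum(w))
    i=int(np.argmax(d[:30]));j=int(np.argmin(d[30:]))+30
    L.append([sub(i),v]);Rr.append([sub(j),v])
L=np.array(L);Rr=np.array(Rr);print(L[:,0].round(1),Rr[:,0].round(1))
a=onz(c,L,12)[:,:2];b=onz(c,Rr,12)[:,:2]
for p in(a,b):
    k=np.polyfit(p[:,0],p[:,1],1);print(np.degrees(np.arctan(k[0])),np.polyval(k,440))
col=g[195:220,250:262].mean(1);print(col.round());col=g[100:125,262:270].mean(1);print(col.round())
print(onz(c,[[256,207],[256,111]],12))
# gauge jaws screws
J=np.array([[233,258],[0,0]])
cv2.imwrite("pics/w1g.png",cv2.resize(c["frame"][230:355,190:320,::-1],None,fx=4.5,fy=4.5,interpolation=cv2.INTER_CUBIC))
```

```text
[236.8 237.2 237.1 237.1 237.1 236.9 237.6 237.7 238.3 238.1] [277.  277.1 277.  277.3 277.2 276.6 276.4 276.2 276.1 276.2]
5.873842735259453 -33.63513032674129
5.711449548513346 15.818997493384298
[173. 172. 172. 172. 172. 171. 180. 222. 244. 244. 244. 244. 231. 167.
 164. 163. 164. 164. 163. 164. 167. 169. 168. 168. 168.]
[ 94.  94.  93.  91.  90.  90.  90.  91.  92.  92.  91.  92. 109. 130.
 129. 129. 129. 129. 129. 114.  82.  82.  82.  81.  81.]
[[498.43092378  -4.41973245  12.        ]
 [378.24575875 -16.3173921   12.        ]]
```

View pics/w1g.png

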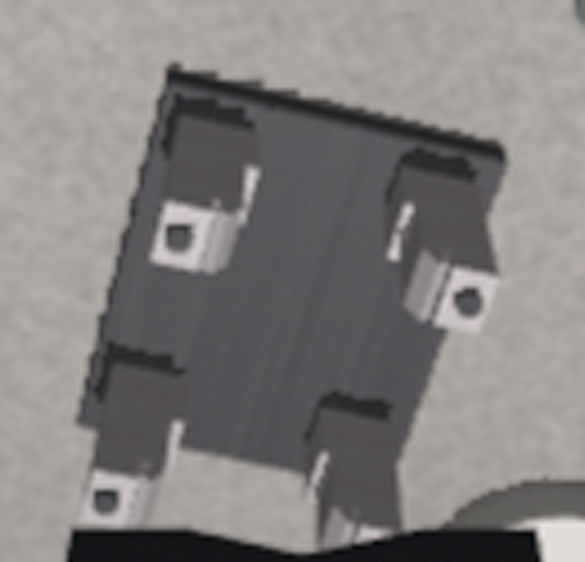

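Plate 1 measures about 49.2 wide, centred at (438.5,-9.0) with yaw 5.8°. The top and wrist views agree within 2 mm, so I'll descend.

Request:
move_arm --commands '[-1, -1, -40, 0, -1, -1, -80, 0, -1, -1, -120, 0, -1, -1, -150, 0, -1, -1, -170, 0, -1, -1, -182, 0, -1, -1, -190, 0, -1, -1, -190, 0, -1, -1, -190, 0, -1, -1, -190, 0]'

```text
time: 2.92
eef_pos: [438.9, -11.5, 12.4]
ee_rot: [-0.049, 0.999, 0.0, 0.001]
force: [-0.3, -0.4, -0.3]
opening: 85.7
```

Request:
move_arm --commands '[0, 0, 0, 0, 0, 0, 0, 0, 0, 0, 0, 0, 0, 0, 0, 0, 0, 0, 0, 0, 0, 0, 0, 0, 0, 0, 0, 0, 0, 0, 0, 0]' --grip 1 --force 40

```text
time: 3.58
eef_pos: [438.8, -11.4, 12.4]
ee_rot: [-0.049, 0.999, 0.0, 0.001]
force: [0.5, 0.9, -0.2]
opening: 0.1
```

The gripper closed fully (opening 0.1), so it missed the plate. I'll look.

Run:
```python
from h import *
s=env.get_state();print(s['eef_pos'],s['force'],s['time'])
c=env.camera("wrist");cv2.imwrite("pics/w2.png",c["frame"][:,:,::-1])
d=env.camera("side");cv2.imwrite("pics/s2.png",cv2.resize(d["frame"][130:290,200:400,::-1],None,fx=3.5,fy=3.5,interpolation=cv2.INTER_CUBIC))
```

```text
[438.84891895 -11.42278655  12.35952716] [ 0.51460536  0.88797627 -0.16092597] 3.5833
```

View pics/w2.png

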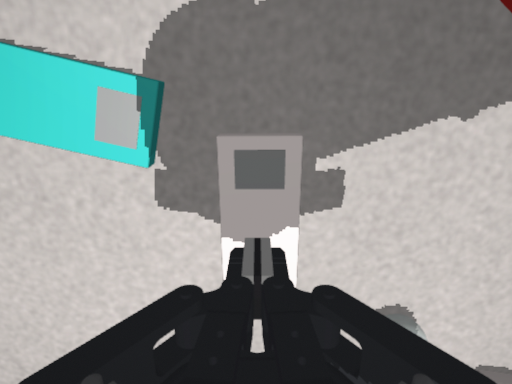

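View pics/s2.png

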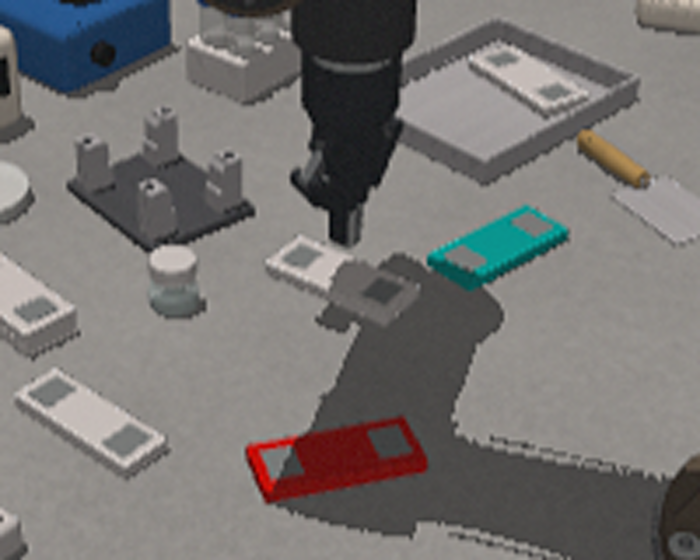

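Run:
```python
from h import *
c=env.camera("wrist");d=env.camera("side");t=env.camera("top")
cv2.imwrite("pics/w3.png",cv2.resize(c["frame"][200:330,190:330,::-1],None,fx=4.2,fy=4.2,interpolation=cv2.INTER_CUBIC))
cv2.imwrite("pics/t3.png",cv2.resize(t["frame"][180:290,200:320,::-1],None,fx=5,fy=5,interpolation=cv2.INTER_CUBIC))
s=env.get_state();e=s['eef_pos']
for z in (0,4,12,20,30):print(z,proj(c,[(e[0],e[1],z)]),proj(d,[(e[0],e[1],z)]))
px=[[345/3.5+200,243/3.5+130]]
o,r=ray(d,px);k=(e[1]-o[1])/r[0,1];print("side ray at y=tcp",o+r[0]*k)
```

```text
0 [[255.82762362 221.54432242]] [[296.98437762 211.43083133]]
4 [[255.80859049 224.05146628]] [[297.02403834 210.30309421]]
12 [[255.76825868 229.36418755]] [[297.10374058 208.03679167]]
20 [[255.72459407 235.11592162]] [[297.18395465 205.75593548]]
30 [[255.66466296 243.01036533]] [[297.28494954 202.88418474]]
side ray at y=tcp [434.64566518 -11.44365429  43.89265963]
```

View pics/w3.png

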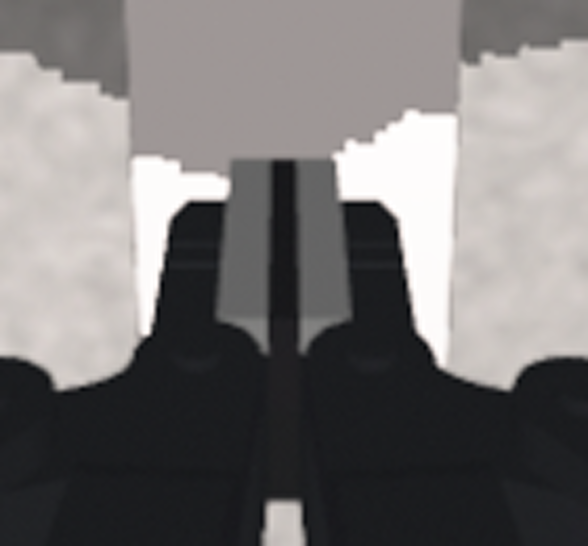

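View pics/t3.png

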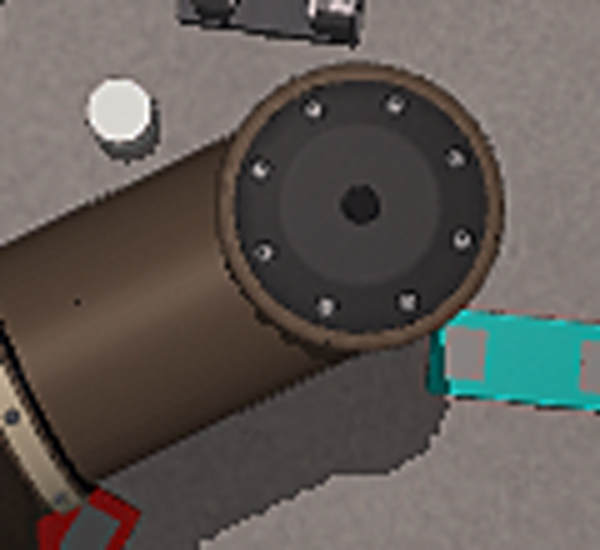

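Run:
```python
from h import *
c=env.camera("wrist")
P=onz(c,[[218,136],[302,136],[221,235],[300,235]],12);print(P, np.linalg.norm(P[0]-P[1]),np.linalg.norm(P[2]-P[3]))
o,_=ray(c,[[0,0]]);print("cam",o, cv2.Rodrigues(np.array(c["rvec"]))[0].round(3))
d=env.camera("side")
# triangulate tip
uvw=np.array([190+285/4.2,200+158/4.2]);uvd=np.array([345/3.5+200,243/3.5+130])
Pw=c["intrinsics"]@np.c_[cv2.Rodrigues(np.array(c["rvec"]))[0],np.array(c["tvec"]).ravel()]
Pd=d["intrinsics"]@np.c_[cv2.Rodrigues(np.array(d["rvec"]))[0],np.array(d["tvec"]).ravel()]
X=cv2.triangulatePoints(Pw,Pd,uvw.reshape(2,1),uvd.reshape(2,1));X=(X/X[3])[:3].ravel();print(X,proj(c,[X]),uvw,proj(d,[X]),uvd)
print(env.get_state())
```

```text
[[382.0975599  -38.76852196  12.        ]
 [377.36883903   9.2575977   12.        ]
 [445.04496219 -33.3054792   12.        ]
 [440.08365904  17.23038396  12.        ]] 48.25835648152488 50.77881441475453
cam [355.09964703 -19.01441765 184.93534161] [[-0.098  0.995  0.001]
 [ 0.942  0.093  0.323]
 [ 0.321  0.032 -0.946]]
[431.90548524 -10.14822212  44.68582046] [[259.30362181 244.96519968]] [257.85714286 237.61904762] [[299.02965205 199.75993829]] [298.57142857 199.42857143]
{'time': 3.9333, 'joint_pos': array([ 4.25823246e-01,  1.99636360e-01, -7.35810382e-01, -4.29495345e-04,
       -6.33905637e-01, -1.89803693e+00]), 'joint_velocities': array([-0.00114157,  0.00052098, -0.00048403,  0.00021831,  0.00123118,
        0.00048466]), 'tau': array([ 2.75099454e-03, -3.48729193e+01,  1.85300678e+01,  4.37957123e+00,
        4.13456844e-03,  1.61232333e-05]), 'eef_pos': array([438.86343337, -11.43724237,  12.36794122]), 'ee_rot': array([-4.90986260e-02,  9.98793666e-01,  3.83867899e-04,  6.24581503e-04]), 'force': array([-0.29038294, -0.00105534,  0.01016172]), 'wrist_torque': array([0.01748515, 0.04402598, 0.02431543]), 'opening': -0.04445935122820667}
```

Triangulating the tips from the side and wrist views puts them at z≈40, so they sit above the plate, behind where the reported TCP and tip_reach would put them. The open-finger picture, by pad spacing, gives the same ~36 mm discrepancy. I'll open and go down cautiously, checking force and the pictures.

Request:
move_arm --commands '[0, 0, 0, 0, 0, 0, 0, 0, 0, 0, 0, 0, 0, 2, 0, 0, 0, 2, -5, 0, 0, 2, -10, 0, 0, 2, -15, 0, 0, 2, -15, 0]' --grip 0

```text
time: 4.6
eef_pos: [438.0, -9.7, -3.8]
ee_rot: [-0.049, 0.999, 0.0, -0.0]
force: [0.3, 0.0, -0.4]
opening: 85.3
```

```bash
cat > tip.py <<'E'
from h import *
import sys
n=sys.argv[1]
s=env.get_state();print(s['eef_pos'].round(1),s['force'].round(1),s['opening'],s['time'])
c=env.camera("wrist");d=env.camera("side")
cv2.imwrite(f"pics/w{n}.png",c["frame"][:,:,::-1])
cv2.imwrite(f"pics/s{n}.png",cv2.resize(d["frame"][130:270,220:380,::-1],None,fx=4.5,fy=4.5,interpolation=cv2.INTER_CUBIC))
E
python3 tip.py 4
```

```text
[438.   -9.7  -3.8] [ 0.3  0.  -0.4] 85.28808842091206 4.6
```

View pics/w4.png

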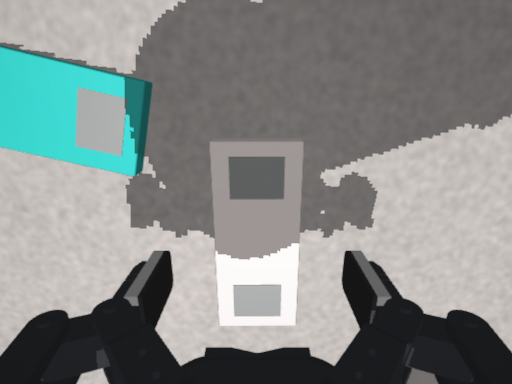

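View pics/s4.png

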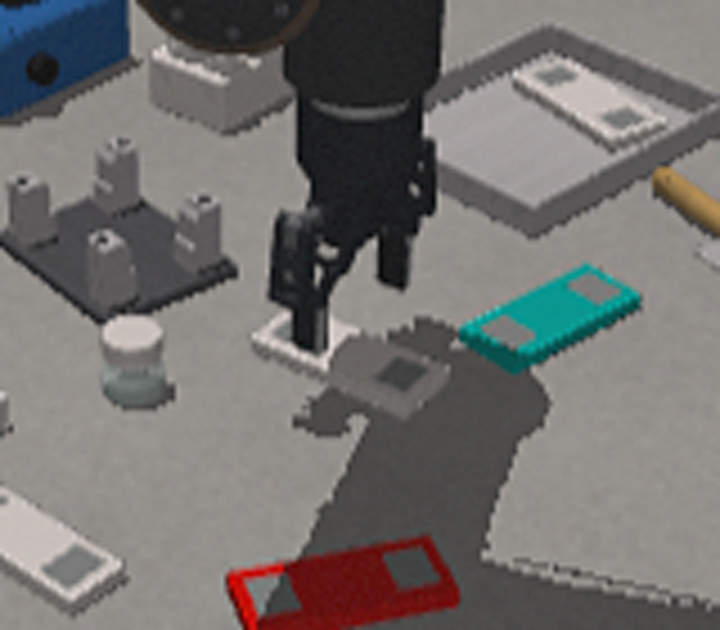

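Confirmed: the reported TCP is at -3.8 and the open tips are still ~37 above the bench. I'll half-close while still above the plate to measure the tip height at about 57 mm opening.

Request:
move_arm --commands '[0, 1, -5, 0, 0, 1, -5, 0, 0, 1, -5, 0, 0, 1, -5, 0, 0, 1, -5, 0, 0, 1, -5, 0]' --grip 0.33

```text
time: 5.2
eef_pos: [438.6, -8.6, -8.0]
ee_rot: [-0.049, 0.999, 0.0, 0.0]
force: [-0.4, 0.8, 0.6]
opening: 56.9
```

```bash
python3 tip.py 5
python3 - <<'E'
import cv2
f=cv2.imread("pics/w5.png");cv2.imwrite("pics/w5c.png",cv2.resize(f[215:345,150:365],None,fx=3.6,fy=3.6,interpolation=cv2.INTER_CUBIC))
E
```

```text
[438.6  -8.6  -8. ] [-0.4  0.8  0.6] 56.89108397166327 5.2
```

View pics/w5c.png

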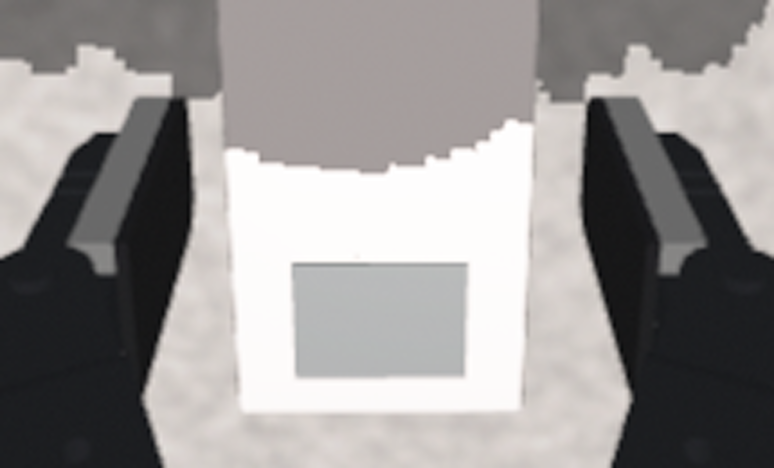

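View pics/s5.png

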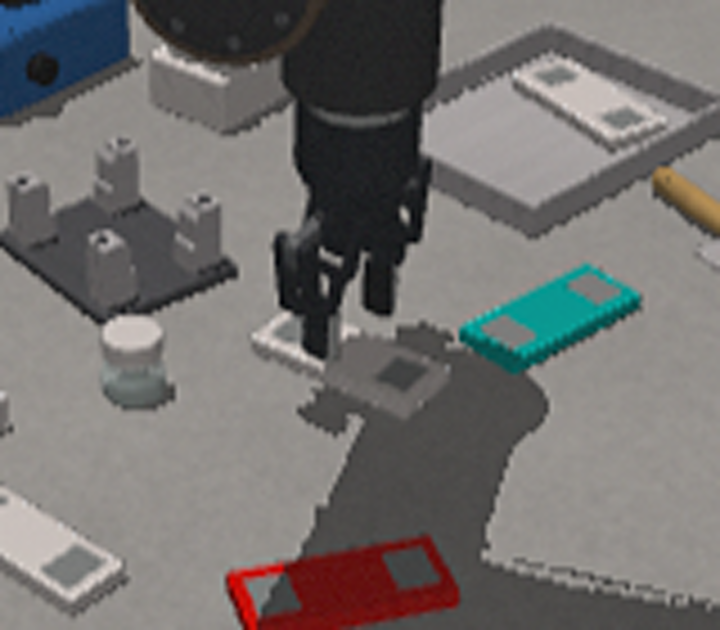

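At 57 mm opening the tips are about 35 above the reported TCP, so they're at z≈27 now. Another 23 mm down puts them near 4.

Request:
move_arm --commands '[0, 0, -8, 0, 0, 0, -14, 0, 0, 0, -18, 0, 0, 0, -21, 0, 0, 0, -23, 0, 0, 0, -23, 0]'

```text
time: 5.8
eef_pos: [438.2, -8.8, -31.6]
ee_rot: [-0.049, 0.999, -0.0, -0.0]
force: [-0.8, 0.4, 0.7]
opening: 57.5
```

Request:
move_arm --commands '[0, 0, 0, 0, 0, 0, 0, 0, 0, 0, 0, 0, 0, 0, 0, 0, 0, 0, 0, 0]' --grip 1 --force 40

```text
time: 6.22
eef_pos: [438.3, -8.8, -31.3]
ee_rot: [-0.049, 0.999, -0.0, -0.0]
force: [-1.0, -0.7, 4.8]
opening: 48.9
```

Gripped at opening 48.9, with the plate underside ≈ TCP z + 31. Next I lift it and carry it over the gauge.

Request:
move_arm --commands '[0, 0, 30, 0, 0, 0, 60, 0, 0, 0, 90, 0, 20, 2, 120, -3, 50, 3, 120, -7, 85, 5, 120, -14.5, 120, 7, 120, -14.5, 155, 10, 120, -14.5, 185, 12, 120, -14.5, 201, 12, 120, -14.5, 201, 12, 120, -14.5, 201, 12, 120, -14.5, 201, 12, 120, -14.5]'

```text
time: 7.3
eef_pos: [638.1, 3.1, 87.9]
ee_rot: [0.078, 0.997, -0.0, -0.001]
force: [-0.2, 0.1, -0.9]
opening: 48.7
```

```bash
python3 tip.py 6
```

```text
[638.1   3.1  87.9] [-0.2  0.1 -0.9] 48.73994535279311 7.3
```

View pics/w6.png

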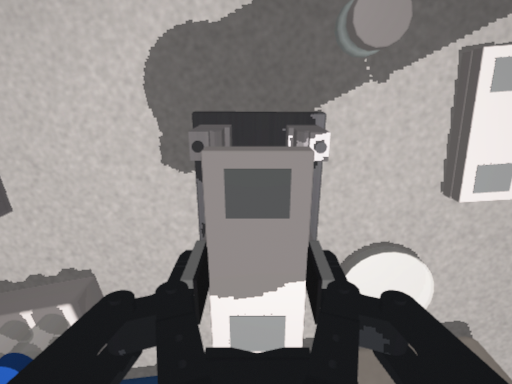

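View pics/s6.png

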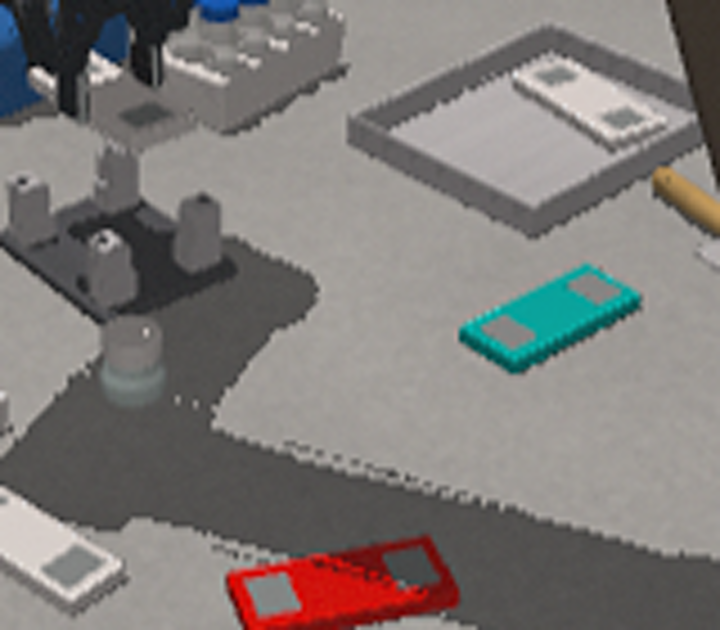

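The wrist view shows the plate above the gauge. The near jaw screws are at (198,146) and (320,147), and the plate's near-end corners at (203,148) and (312,147). I'll convert these to world coordinates.

Run:
```python
from h import *
c=env.camera("wrist");f=c["frame"]
cv2.imwrite("pics/w7.png",cv2.resize(f[100:230,170:350,::-1],None,fx=4.4,fy=4.4,interpolation=cv2.INTER_CUBIC))
g=cv2.cvtColor(f,cv2.COLOR_RGB2GRAY)
L=onz(c,[[198,146],[320,147],[193,113],[325,113]],56);print(L[:2],L[:2].mean(0))
B=onz(c,[[193,113],[325,113]],10);print(B,B.mean(0),np.linalg.norm(B[0]-B[1]))
P=onz(c,[[203,148],[312,147]],131);print(P,P.mean(0),np.linalg.norm(P[0]-P[1]))
```

```text
[[584.73913025 -29.1391013   56.        ]
 [598.39600503  53.91621522  56.        ]] [591.56756764  12.38855696  56.        ]
[[564.27105259 -37.56118893  10.        ]
 [580.84919964  68.72958541  10.        ]] [572.56012611  15.58419824  10.        ] 107.57585076628048
[[575.24790586 -10.46066183 131.        ]
 [582.17879444  36.82929316 131.        ]] [578.71335015  13.18431567 131.        ] 47.79515727552016
```

View pics/w7.png

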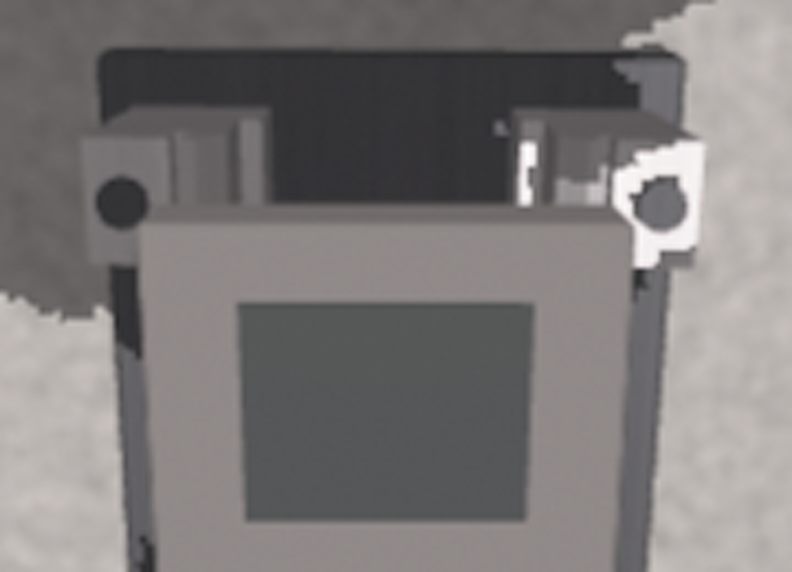

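The plate sits ~1.3 mm to the -y side of the gauge axis, with yaw matching at -9°. I'll correct that and lower in stages.

Request:
move_arm --commands '[1, 1.3, -25, 0, 1, 1.3, -45, 0, 1, 1.3, -58, 0, 1, 1.3, -58, 0, 1, 1.3, -58, 0, 1, 1.3, -58, 0]'

```text
time: 7.95
eef_pos: [640.1, 4.7, 32.3]
ee_rot: [0.077, 0.997, 0.0, 0.001]
force: [-0.2, -0.4, -0.8]
opening: 49.0
```

```bash
python3 tip.py 8;python3 - <<'E'
import cv2
f=cv2.imread("pics/w8.png");cv2.imwrite("pics/w8c.png",cv2.resize(f[110:290,150:370],None,fx=3.6,fy=3.3,interpolation=cv2.INTER_CUBIC))
E
```

```text
[640.1   4.7  32.3] [-0.2 -0.4 -0.8] 49.02917219525261 7.95
```

View pics/w8c.png

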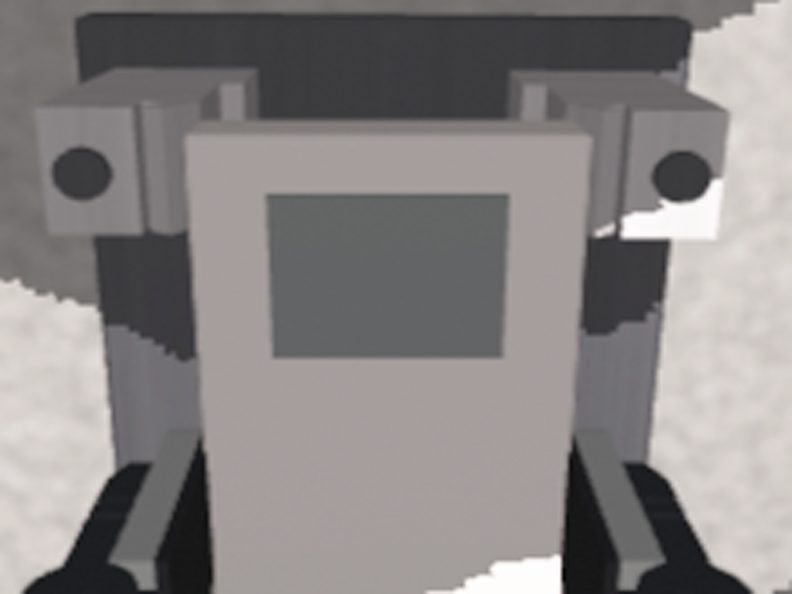

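The plate reads ~0.9 mm too far right (+y). I'll correct by -0.8 and continue down.

Request:
move_arm --commands '[-0.5, -0.8, 0, 0, -0.5, -0.8, -5, 0, -0.5, -0.8, -10, 0, -0.5, -0.8, -15, 0, -0.5, -0.8, -20, 0, -0.5, -0.8, -23, 0, -0.5, -0.8, -23, 0]'

```text
time: 8.63
eef_pos: [639.1, 3.8, 8.2]
ee_rot: [0.077, 0.997, 0.0, -0.0]
force: [0.4, 0.1, -0.7]
opening: 49.1
```

Underside is at ~39.5, inside the go width with no contact force. Next I lower onto the step.

Request:
move_arm --commands '[0, 0, -4, 0, 0, 0, -7, 0, 0, 0, -9, 0, 0, 0, -10, 0, 0, 0, -11, 0, 0, 0, -11, 0]'

```text
time: 9.13
eef_pos: [638.9, 3.8, -1.3]
ee_rot: [0.077, 0.997, 0.0, 0.0]
force: [-6.0, 0.4, 11.5]
opening: 49.0
```

It stopped with the underside at ~30.0 mm and +11.5 N, so plate 1 passes go and stops on no-go. I'll take a quick picture to confirm.

Run:
```python
from h import *
c=env.camera("wrist");d=env.camera("side")
a=cv2.resize(c["frame"][90:330,130:390,::-1],(390,360));b=cv2.resize(d["frame"][120:220,200:300,::-1],(400,360),interpolation=cv2.INTER_CUBIC)
cv2.imwrite("pics/in1.png",np.hstack([a,b]))
```

```text
(no output)
```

View pics/in1.png

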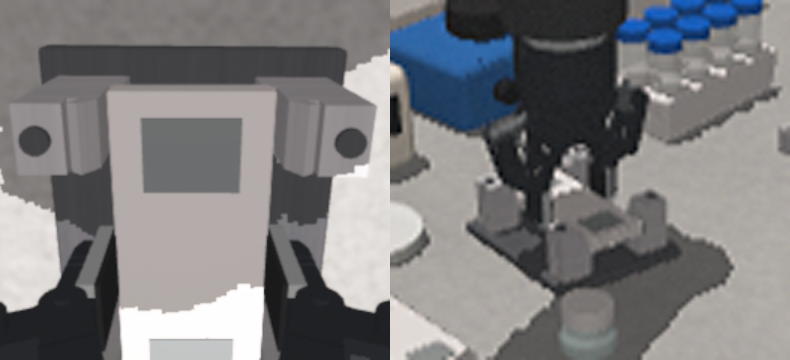

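The plate lies flat between all four jaws. I lift it and hover beyond the pile (+x side), so the wrist camera sees the pile unobstructed.

Request:
move_arm --commands '[0, 0, 25, 0, 0, 0, 60, 0, 0, 0, 95, 0, 0, 5, 120, 0, 10, 35, 125, 1, 20, 70, 125, 2, 30, 105, 125, 3, 40, 140, 125, 3.5, 50, 175, 125, 3.5, 52, 197, 125, 3.5, 52, 197, 125, 3.5, 52, 197, 125, 3.5]'

```text
time: 10.23
eef_pos: [690.6, 202.3, 122.8]
ee_rot: [0.045, 0.999, -0.0, -0.0]
force: [-0.5, -0.2, -1.3]
opening: 48.7
```

```bash
python3 tip.py 9;python3 - <<'E'
from h import *
c=env.camera("wrist")
for r in rects(c,24,190,minA=1000,maxA=60000):print(*r)
E
```

```text
[690.6 202.3 122.8] [-0.5 -0.2 -1.3] 48.707370664220555 10.2333
[258.6 313.5] [841.3 187.2] [ 93.7 105.3] 84.7
[167.4 242.5] [743.6 102.7] [56.4 91. ] -46.9
```

View pics/w9.png

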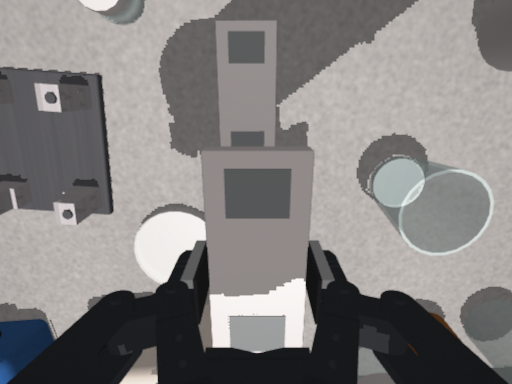

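The pile top is at columns 217–276, rows 21–147, in shadow, with its two windows visible. I'll measure its edges, plus the held plate's end.

```bash
cat > edge.py <<'E'
from h import *
def edges(c,rows,l,r,z):
    g=cv2.GaussianBlur(cv2.cvtColor(c["frame"],cv2.COLOR_RGB2GRAY),(3,3),0).astype(float)
    out=[]
    for (a,b),sg in((l,1),(r,-1)):
        pts=[]
        for v in rows:
            d=sg*np.diff(g[v,a:b]);i=int(np.argmax(d));w=np.clip(d[max(i-1,0):i+2],0,None)
            if len(w)<3 or d[i]<6: continue
            pts.append([a+i+.5+(w[2]-w[0])/w.sum(),v])
        out.append(onz(c,pts,z)[:,:2])
    return out
def summarize(E,xr):
    for p in E:
        k=np.polyfit(p[:,0],p[:,1],1);res=p[:,1]-np.polyval(k,p[:,0]);p2=p[abs(res)<1.5];k=np.polyfit(p2[:,0],p2[:,1],1)
        print(len(p2),"yaw",np.degrees(np.arctan(k[0])).round(2),"y at x",xr,np.polyval(k,xr).round(2))
E
python3 - <<'E'
from edge import *
c=env.camera("wrist")
summarize(edges(c,range(28,130,4),(207,228),(264,288),24),614)
summarize(edges(c,range(155,200,3),(192,214),(300,322),166),690)
g=cv2.cvtColor(c["frame"],cv2.COLOR_RGB2GRAY)
print(g[12:30,222:228].mean(1).round(),g[12:30,268:273].mean(1).round(), g[140:158,235:280].mean(1).round())
print(onz(c,[[246.5,21.5],],24),onz(c,[[257.5,150]],166))
cv2.imwrite("pics/w9c.png",cv2.resize(c["frame"][10:160,190:330,::-1],None,fx=4,fy=4,interpolation=cv2.INTER_CUBIC))
E
```

```text
26 yaw -5.08 y at x 614 176.01
24 yaw -5.32 y at x 614 225.44Traceback (most recent call last):
  File "<stdin>", line 4, in <module>
  File "edge.py", line 11, in edges
    out.append(onz(c,pts,z)[:,:2])
               ~~~^^^^^^^^^
  File "h.py", line 9, in onz
    o,d=ray(c,uv);k=(z-o[2])/d[:,2];return (o+d*k[:,None])
        ~~~^^^^^^
  File "h.py", line 5, in ray
    p=cv2.undistortPoints(np.array(uv,float).reshape(-1,1,2),c["intrinsics"],None).reshape(-1,2)
      ~~~~~~~~~~~~~~~~~~~^^^^^^^^^^^^^^^^^^^^^^^^^^^^^^^^^^^^^^^^^^^^^^^^^^^^^^^^^
cv2.error: OpenCV(4.12.0) /io/opencv/modules/calib3d/src/undistort.dispatch.cpp:347: error: (-215:Assertion failed) CV_IS_MAT(_src) && CV_IS_MAT(_dst) && (_src->rows == 1 || _src->cols == 1) && (_dst->rows == 1 || _dst->cols == 1) && _src->cols + _src->rows - 1 == _dst->rows + _dst->cols - 1 && (CV_MAT_TYPE(_src->type) == CV_32FC2 || CV_MAT_TYPE(_src->type) == CV_64FC2) && (CV_MAT_TYPE(_dst->type) == CV_32FC2 || CV_MAT_TYPE(_dst->type) == CV_64FC2) in function 'cvUndistortPointsInternal'
```

```bash
sed -i 's/d=sg\*np.diff(g\[v,a:b\])/d=sg*np.diff(g[v,a:b]) if sgn else abs(np.diff(g[v,a:b]))/; s/def edges(c,rows,l,r,z)/def edges(c,rows,l,r,z,sgn=True)/' edge.py
python3 - <<'E'
from edge import *
c=env.camera("wrist")
summarize(edges(c,range(155,200,3),(192,214),(300,322),166,False),690)
g=cv2.cvtColor(c["frame"],cv2.COLOR_RGB2GRAY)
print(g[12:30,222:228].mean(1).round(),g[12:30,268:273].mean(1).round(), g[140:158,235:280].mean(1).round())
print(onz(c,[[246.5,21.5],],24),onz(c,[[257.5,150]],166))
cv2.imwrite("pics/w9c.png",cv2.resize(c["frame"][10:160,190:330,::-1],None,fx=4,fy=4,interpolation=cv2.INTER_CUBIC))
E
```

```text
15 yaw -3.8 y at x 690 176.39
15 yaw -5.3 y at x 690 225.84
[ 98.  98. 100. 101. 101. 100.  99. 108. 132. 146. 145. 145. 145. 145.
 145. 145. 145. 145.] [100.  99.  99.  98.  98.  98.  97. 116. 144. 146. 146. 146. 146. 145.
 146. 146. 146. 146.] [102. 102. 102. 102. 102. 102. 105. 109. 109. 109. 118. 134. 140. 141.
 140. 141. 141. 140.]
[[553.90552727 204.70884058  24.        ]] [[631.8524401  206.09023694 166.        ]]
```

View pics/w9c.png

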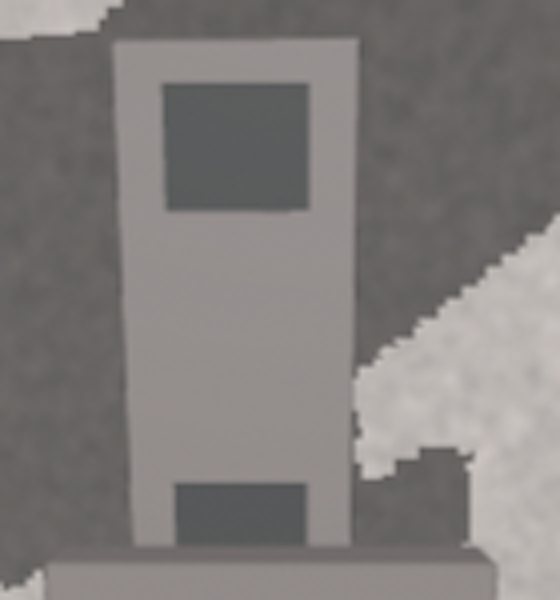

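Relative to the camera, the pile centre is (≈612.7,200.7) with yaw -5.2, and the held plate matches it laterally and in yaw. The shift is ≈ -79 in x. I'll approach to just above the pile and check again.

Request:
move_arm --commands '[-40, 0, 0, 0, -79, 0, -10, 0, -79, 0, -45, 0, -79, 0, -80, 0, -79, 0, -104, 0, -79, 0, -104, 0, -79, 0, -104, 0, -79, 0, -104, 0]'

```text
time: 11.15
eef_pos: [613.3, 199.7, 21.7]
ee_rot: [0.047, 0.999, 0.0, 0.001]
force: [-0.3, -0.2, -1.8]
opening: 48.8
```

```bash
python3 tip.py 10;python3 - <<'E'
from h import *
c=env.camera("wrist");t=env.camera("top")
cv2.imwrite("pics/w10c.png",np.hstack([cv2.resize(c["frame"][90:290,150:370,::-1],(528,480),interpolation=cv2.INTER_CUBIC),cv2.resize(t["frame"][130:210,165:210,::-1],(270,480),interpolation=cv2.INTER_CUBIC)]))
E
```

```text
[613.3 199.7  21.7] [-0.3 -0.2 -1.8] 48.75418952174162 11.15
```

View pics/w10c.png

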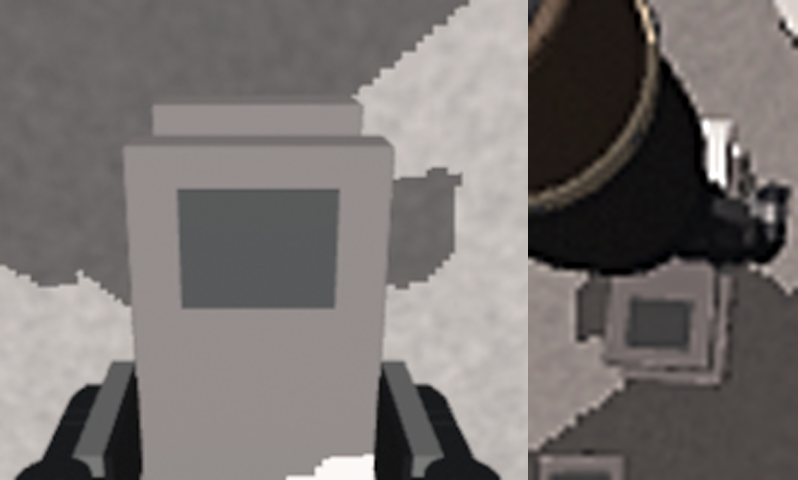

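View pics/s10.png

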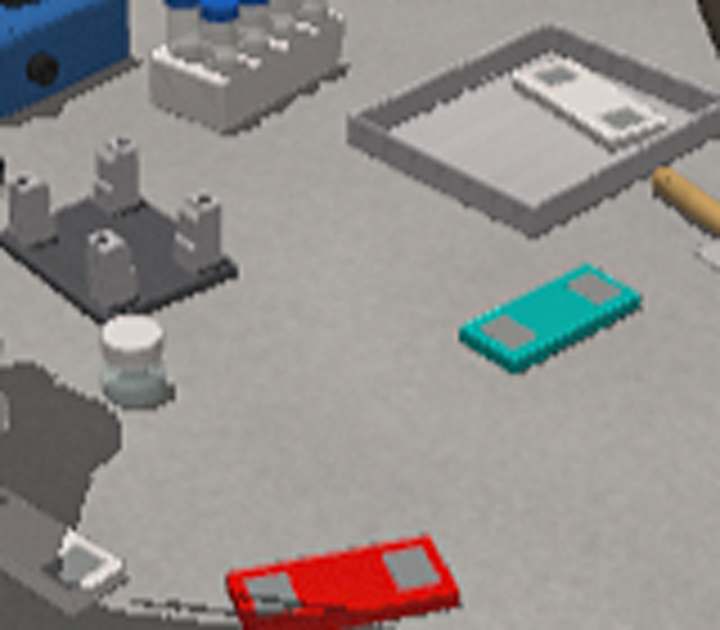

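Run:
```python
from h import *
c=env.camera("wrist")
A=onz(c,np.array([[213.75,133.9],[300.8,133.6]])-.3,24);B=onz(c,np.array([[201.7,150.6],[314.2,150.4]])-.3,65)
for q in(A,B):
    d=q[1]-q[0];print(q.mean(0).round(2),np.linalg.norm(d).round(1),np.degrees(np.arctan2(-d[0],d[1])).round(2))
```

```text
[552.18 206.45  24.  ] 49.1 -5.22
[553.8  206.53  65.  ] 49.0 -5.32
```

Held and pile agree to 0.1 mm in y and 0.1° in yaw. I'll shift x by -1.5 and lower.

Request:
move_arm --commands '[-1.5, 0, -8, 0, -1.5, 0, -16, 0, -1.5, 0, -21, 0, -1.5, 0, -24, 0, -1.5, 0, -26, 0, -1.5, 0, -26, 0, -1.5, 0, -26, 0]'

```text
time: 11.98
eef_pos: [611.2, 200.1, -4.8]
ee_rot: [0.047, 0.999, 0.001, 0.001]
force: [-0.5, -0.3, -2.5]
opening: 48.7
```

Run:
```python
from h import *
c=env.camera("wrist")
cv2.imwrite("pics/w11c.png",cv2.resize(c["frame"][120:220,170:350,::-1],(792,440),interpolation=cv2.INTER_CUBIC))
```

```text
(no output)
```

View pics/w11c.png

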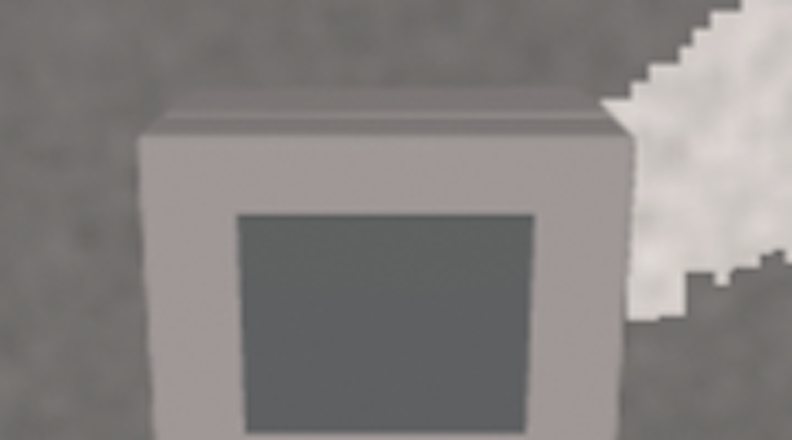

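Well aligned. I'll lower the last 2.5 mm.

Request:
move_arm --commands '[0, 0, -1, 0, 0, 0, -2, 0, 0, 0, -2.7, 0, 0, 0, -2.7, 0, 0, 0, -2.7, 0]'

```text
time: 12.45
eef_pos: [611.5, 200.2, -7.1]
ee_rot: [0.047, 0.999, 0.001, 0.001]
force: [-0.3, 0.1, -1.5]
opening: 48.7
```

Request:
move_arm --commands '[0, 0, -0.5, 0, 0, 0, -0.5, 0, 0, 0, -0.5, 0, 0, 0, 0, 0, 0, 0, 10, 0, 0, 0, 40, 0, 0, 0, 80, 0, 0, 0, 120, 0, 30, 0, 150, 0, 60, 0, 160, 0, 90, 0, 160, 0, 90, 0, 160, 0, 90, 0, 160, 0]' --grip 0.2

```text
time: 13.53
eef_pos: [702.3, 199.8, 152.8]
ee_rot: [0.048, 0.999, 0.001, 0.001]
force: [-1.3, 0.0, -0.1]
opening: 68.3
```

Run:
```python
from edge import *
c=env.camera("wrist");t=env.camera("top")
cv2.imwrite("pics/w12.png",c["frame"][:,:,::-1])
for r in rects(t,36,150,box=(150,140,215,260)):print(*r)
```

```text
(no output)
```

View pics/w12.png

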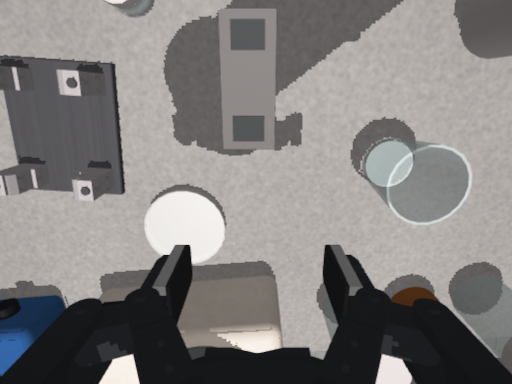

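The pile looks square as a single stack at about (248,80). Next is plate 2.

Request:
move_arm --commands '[-40, 8, 0, 1, -80, 16, 0, 2, -120, 24, 0, 3, -160, 32, 0, 4, -200, 42, 0, 5, -243, 52, 0, 5.5, -243, 52, 0, 5.5, -243, 52, 0, 5.5, -243, 52, 0, 5.5]'

```text
time: 14.38
eef_pos: [457.6, 252.3, 153.8]
ee_rot: [-0.002, 1.0, 0.001, 0.002]
force: [0.1, 0.1, -0.3]
opening: 68.4
```

```bash
python3 tip.py 13
python3 - <<'E'
from edge import *
c=env.camera("wrist");t=env.camera("top")
q=proj(c,[(399,252,12),(519,252,12),(399,231,12),(399,273,12)]);print(q)
cv2.imwrite("pics/t13.png",cv2.resize(t["frame"][130:290,140:300,::-1],None,fx=3.5,fy=3.5,interpolation=cv2.INTER_CUBIC))
E
```

```text
[457.6 252.3 153.8] [ 0.1  0.1 -0.3] 68.4487633172133 14.3833
[[256.2901235  115.56352575]
 [256.2343126  223.00908169]
 [235.68539167 115.53730418]
 [276.8888209  115.58973964]]
```

View pics/w13.png

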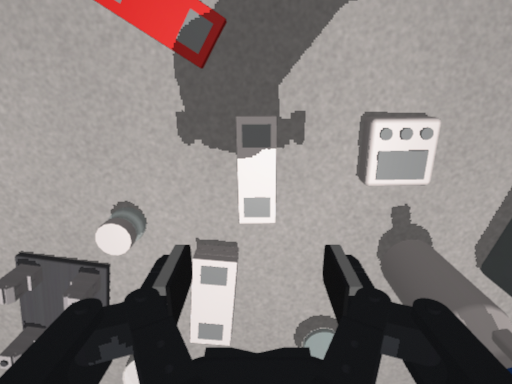

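View pics/t13.png

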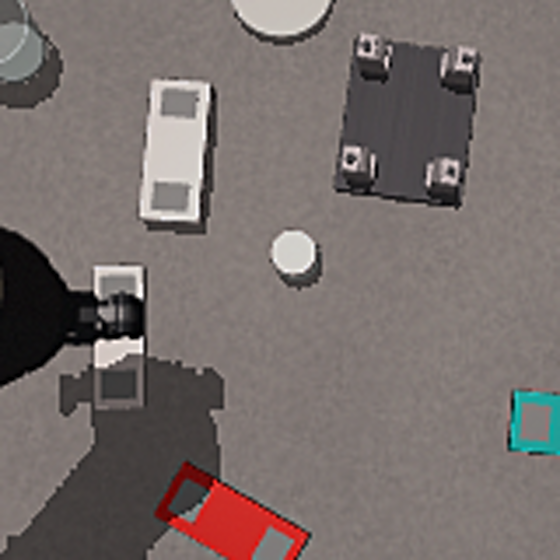

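Plate 2 is at columns 236–277, rows 116–223, exactly as predicted for (459,252) with yaw 0 and about 42 wide. I'll descend.

Request:
move_arm --commands '[1.5, 0, -40, 0, 1.5, 0, -80, 0, 1.5, 0, -120, 0, 1.5, 0, -150, 0, 1.5, 0, -168, 0, 1.5, 0, -176, 0, 1.5, 0, -181, 0, 1.5, 0, -181, 0, 1.5, 0, -181, 0]'

```text
time: 15.33
eef_pos: [461.0, 252.0, -27.7]
ee_rot: [-0.0, 1.0, 0.001, 0.001]
force: [0.7, 0.2, 0.3]
opening: 68.4
```

Request:
move_arm --commands '[0, 0, 0, 0, 0, 0, 0, 0, 0, 0, 0, 0, 0, 0, 0, 0, 0, 0, 0, 0]' --grip 1 --force 40

```text
time: 15.75
eef_pos: [461.9, 252.9, -26.1]
ee_rot: [-0.0, 1.0, 0.002, 0.002]
force: [-0.8, -0.4, 5.8]
opening: 40.7
```

Gripped at opening 40.7. Lift and carry it to the gauge.

Request:
move_arm --commands '[0, 0, 35, 0, 0, 0, 70, 0, 0, 0, 105, 0, 20, -28, 113, -2, 42, -58, 113, -4, 64, -88, 113, -6, 86, -118, 113, -8.8, 108, -150, 113, -8.8, 130, -181, 113, -8.8, 152, -212, 113, -8.8, 170, -238, 113, -8.8, 179, -249, 113, -8.8, 179, -249, 113, -8.8, 179, -249, 113, -8.8, 179, -249, 113, -8.8]'

```text
time: 17.0
eef_pos: [640.3, 4.4, 87.0]
ee_rot: [0.076, 0.997, 0.002, 0.002]
force: [0.2, -0.1, -2.4]
opening: 40.5
```

Run:
```python
from h import *
c=env.camera("wrist");cv2.imwrite("pics/w14.png",cv2.resize(c["frame"][90:240,160:360,::-1],None,fx=4,fy=4,interpolation=cv2.INTER_CUBIC))
```

```text
(no output)
```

View pics/w14.png

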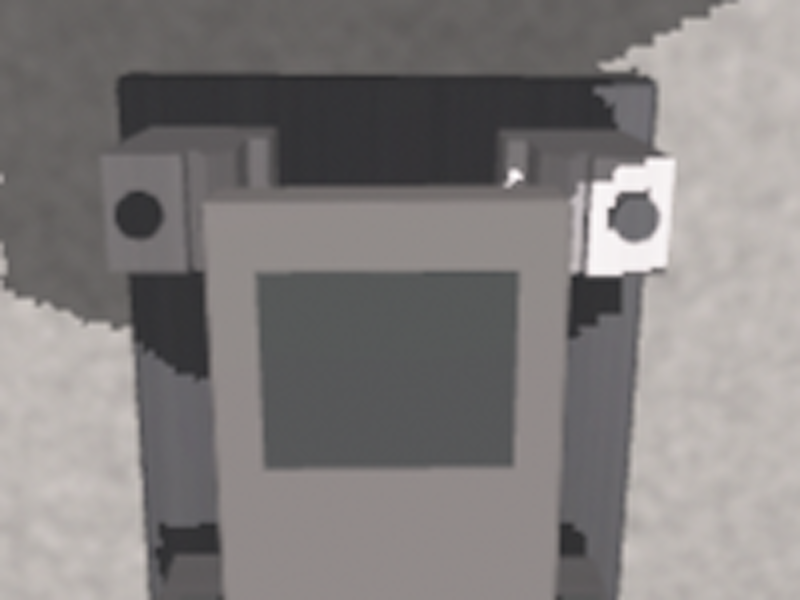

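The plate, screw and base midlines all fall at column ≈387 in the crop, so it's centred. I'll lower to just above the jaws and recheck.

Request:
move_arm --commands '[0, 0, -22, 0, 0, 0, -40, 0, 0, 0, -50, 0, 0, 0, -50, 0, 0, 0, -50, 0]'

```text
time: 17.47
eef_pos: [640.0, 5.4, 37.2]
ee_rot: [0.075, 0.997, 0.002, 0.002]
force: [-0.5, 0.1, -1.3]
opening: 40.5
```

Run:
```python
from h import *
c=env.camera("wrist");cv2.imwrite("pics/w15.png",cv2.resize(c["frame"][90:240,160:360,::-1],None,fx=4,fy=4,interpolation=cv2.INTER_CUBIC))
```

```text
(no output)
```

View pics/w15.png

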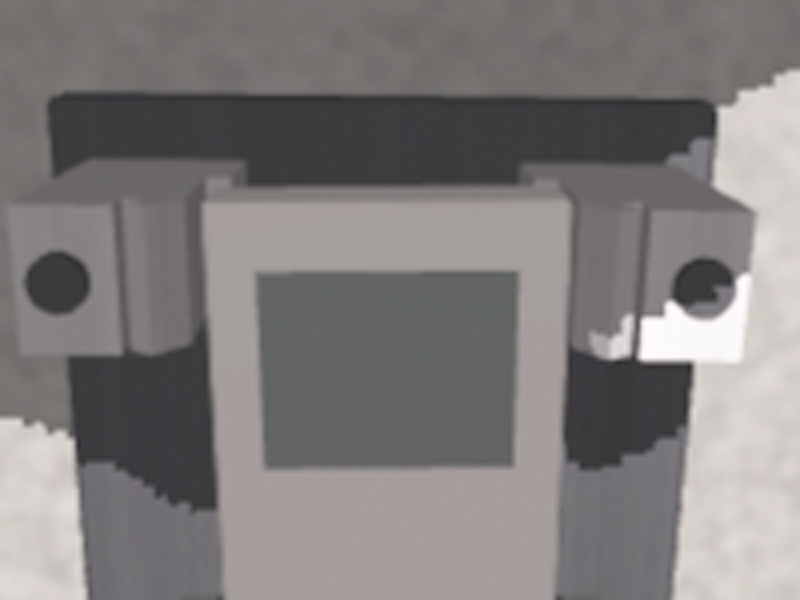

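The plate is ~0.9 mm to +y at the near end and ~0.5° off in yaw. That means y should be ≈3.9, the value that worked before. I'll correct and continue.

Request:
move_arm --commands '[0, -1.5, 0, -0.5, 0, -1.5, -5, -0.5, 0, -1.5, -12, -0.5, 0, -1.5, -18, -0.5, 0, -1.5, -24, -0.5, 0, -1.5, -28, -0.5, 0, -1.5, -28, -0.5]'

```text
time: 18.1
eef_pos: [639.8, 3.6, 8.4]
ee_rot: [0.08, 0.997, 0.001, 0.002]
force: [0.1, -0.0, -1.5]
opening: 40.7
```

Request:
move_arm --commands '[0, 0.2, -2, 0, 0, 0.2, -4, 0, 0, 0.2, -6, 0, 0, 0.2, -8, 0, 0, 0.2, -8, 0]'

```text
time: 18.52
eef_pos: [639.6, 3.8, 0.0]
ee_rot: [0.08, 0.997, 0.001, 0.001]
force: [-0.3, 0.1, -1.4]
opening: 40.5
```

Underside is ~26, past the no-go step with no contact. I'll continue to the base.

Request:
move_arm --commands '[0, 0, -4, 0, 0, 0, -8, 0, 0, 0, -11, 0, 0, 0, -13, 0, 0, 0, -14, 0, 0, 0, -14, 0]'

```text
time: 19.02
eef_pos: [639.4, 3.7, -14.3]
ee_rot: [0.08, 0.997, 0.001, 0.001]
force: [-0.6, 0.9, -1.3]
opening: 40.8
```

Request:
move_arm --commands '[0, 0, -1, 0, 0, 0, -2, 0, 0, 0, -3, 0, 0, 0, -3, 0]'

```text
time: 19.35
eef_pos: [639.6, 3.7, -16.1]
ee_rot: [0.08, 0.997, 0.001, 0.002]
force: [-4.2, 0.6, 8.1]
opening: 40.8
```

It stopped with the underside at ~10 mm and +8 N, so plate 2 is too narrow. It goes in the tray's +y half, target centre about (529,-288) with yaw -4.8.

Request:
move_arm --commands '[0, 0, 25, 0, 0, 0, 60, 0, 0, 0, 95, 0, 0, 0, 120, 0, -14, -36, 120, 1, -28, -73, 120, 2, -42, -110, 120, 3, -56, -147, 120, 4.4, -70, -184, 120, 4.4, -84, -221, 120, 4.4, -97, -257, 120, 4.4, -109, -292, 120, 4.4, -109, -292, 120, 4.4, -109, -292, 120, 4.4, -109, -292, 120, 4.4]'

```text
time: 20.6
eef_pos: [530.4, -288.5, 103.9]
ee_rot: [0.042, 0.999, 0.001, 0.002]
force: [-0.3, -0.2, -1.4]
opening: 40.4
```

```bash
python3 tip.py 16
python3 - <<'E'
from h import *
t=env.camera("top");d=env.camera("side")
cv2.imwrite("pics/t16.png",np.hstack([cv2.resize(t["frame"][140:260,310:430,::-1],(400,400)),cv2.resize(d["frame"][90:250,190:390,::-1],(400,400))]))
E
```

```text
[ 530.4 -288.5  103.9] [-0.3 -0.2 -1.4] 40.39866693685358 20.6
```

View pics/w16.png

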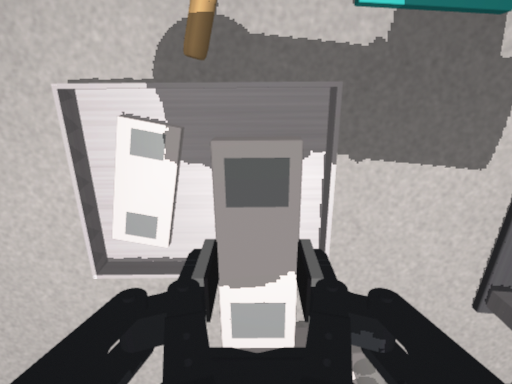

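View pics/t16.png

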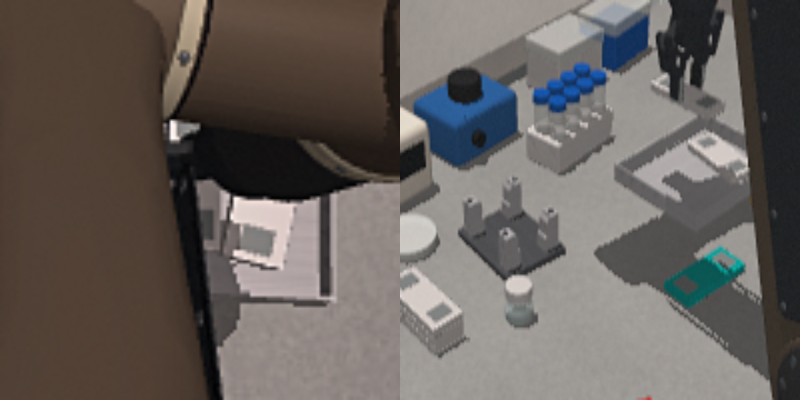

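The wrist view shows the tray rim from (53,86) to (342,84), the rejected plate on the left, and the held plate over the free half. I'll check clearances.

Run:
```python
from h import *
c=env.camera("wrist")
W=onz(c,[[53,86],[342,84],[95,278],[327,278]],25);print(W.round(1),W.mean(0).round(1))
print(onz(c,[[182,126],[170,247],[120,115]],12).round(1))
P=onz(c,[[212,141],[302,140]],104+26+12);print(P.round(1),P.mean(0))
```

```text
[[ 431.1 -440.2   25. ]
 [ 448.2 -212.1   25. ]
 [ 608.9 -452.8   25. ]
 [ 627.9 -225.    25. ]] [ 529.  -332.5   25. ]
[[ 471.5 -346.9   12. ]
 [ 587.9 -378.    12. ]
 [ 457.9 -398.4   12. ]]
[[ 467.  -301.8  142. ]
 [ 469.9 -261.5  142. ]] [ 468.4361912  -281.63457885  142.        ]
```

Clearances are comfortable: the plate spans x 468–588 in an inner span of 441–613, and 30 mm or more sideways. I'll lower.

Request:
move_arm --commands '[0, 0, -35, 0, 0, 0, -70, 0, 0, 0, -95, 0, 0, 0, -110, 0, 0, 0, -119, 0, 0, 0, -125, 0, 0, 0, -125, 0, 0, 0, -125, 0]'

```text
time: 21.52
eef_pos: [531.8, -287.2, -20.3]
ee_rot: [0.04, 0.999, 0.001, 0.002]
force: [0.7, 0.4, -1.6]
opening: 40.5
```

Request:
move_arm --commands '[0, 0, -2, 0, 0, 0, -3.5, 0, 0, 0, -4.5, 0, 0, 0, -5, 0]'

```text
time: 21.85
eef_pos: [532.1, -287.2, -24.9]
ee_rot: [0.04, 0.999, 0.001, 0.002]
force: [-0.7, 0.8, -1.5]
opening: 40.5
```

Request:
move_arm --commands '[0, 0, -0.6, 0, 0, 0, -1.2, 0, 0, 0, -1.5, 0, 0, 0, -1.5, 0]'

```text
time: 22.18
eef_pos: [532.2, -287.3, -26.0]
ee_rot: [0.04, 0.999, 0.001, 0.003]
force: [-1.4, 0.1, 1.4]
opening: 40.6
```

It's on the floor. I'll release to a partial opening, lift straight up, and back off toward +x to look.

Request:
move_arm --commands '[0, 0, 0, 0, 0, 0, 0, 0, 0, 0, 0, 0, 0, 0, 0, 0, 0, 0, 15, 0, 0, 0, 50, 0, 0, 0, 90, 0, 0, 0, 130, 0, 0, 0, 170, 0, 30, 30, 190, 0, 60, 60, 200, 0, 60, 60, 200, 0, 60, 60, 200, 0]' --grip 0.3

```text
time: 23.27
eef_pos: [594.3, -225.6, 174.9]
ee_rot: [0.039, 0.999, 0.001, 0.004]
force: [-0.4, -0.6, -0.7]
opening: 59.5
```

```bash
python3 tip.py 17
python3 - <<'E'
from h import *
t=env.camera("top");d=env.camera("side")
cv2.imwrite("pics/t17.png",t["frame"][:,:,::-1]);cv2.imwrite("pics/s17.png",cv2.resize(d["frame"][90:290,170:400,::-1],None,fx=3.2,fy=3,interpolation=cv2.INTER_CUBIC))
for z,b in((36,(170,140,215,205)),(12,(320,165,415,235))):
  for lo in(150,175):
   for r in rects(t,z,lo,box=b):print(*r)
E
```

```text
[ 594.3 -225.6  174.9] [-0.4 -0.6 -0.7] 59.502388504986044 23.2667
[192.4 164.6] [615.2 193.6] [131.9 194.9] -0.7
[189.5 172.3] [613.6 200.5] [ 51.4 121.8] -5.5
[380.9 199.7] [ 521.2 -347.3] [172.1 218.1] 85.6
```

View pics/w17.png

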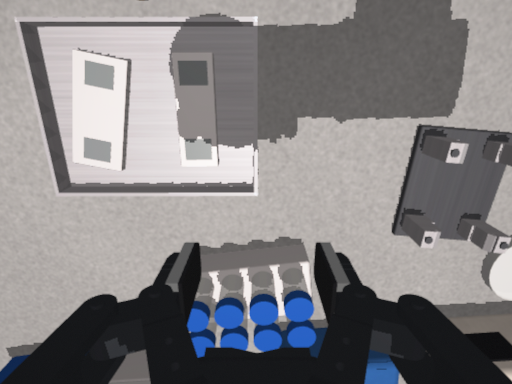

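View pics/t17.png

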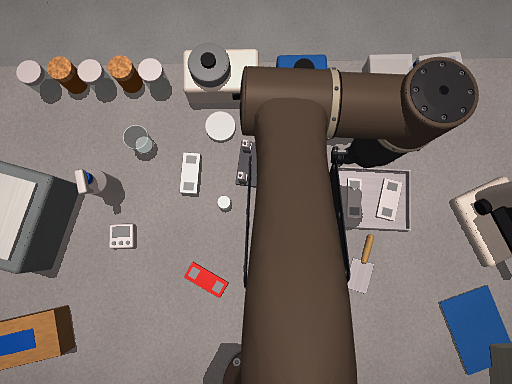

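View pics/s17.png

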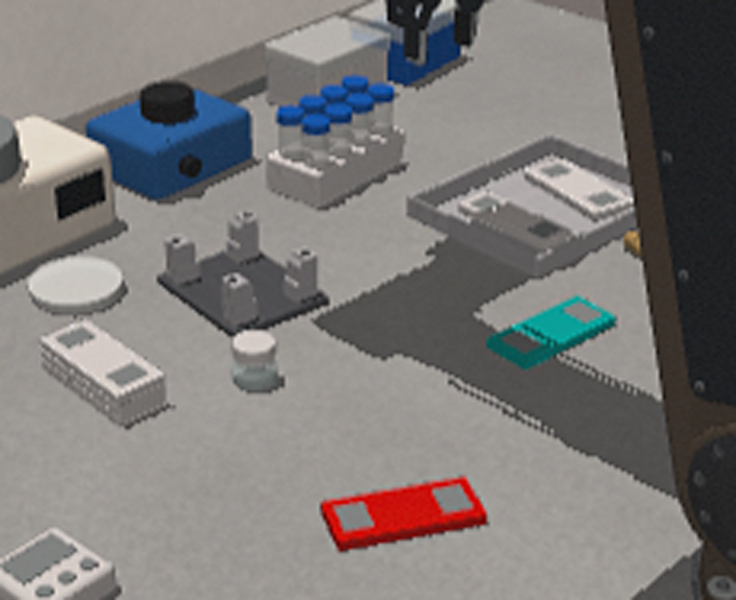

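Everything checks out. The pile top is at (613.6,200.5) with yaw -5.5, against (613.6,200.8) and -5.3 before. The side view shows three flush layers, plate 2 lies flat in the tray, and the bystanders haven't moved. I'm handing it in.

```bash
python3 -c "
from rig import env
print(env.sign_off())"
```

```text
the job is handed in; nothing more can be done
None
```

The job is handed in at about 23 s. Both plates were tried in the gauge and put away, and my last checks showed nothing out of place.

- **Plate near (440, -9), about 49–50 mm wide:** it passed the go width without contact. It stopped with its underside at about 30 mm (11.5 N), so it is the right one, and I laid it squarely on the pile.
- **Plate near (459, 252), about 41–42 mm wide:** it passed the no-go step and stopped on the base with its underside at about 10 mm (8 N). It is too narrow and lies flat in the free +y half of the reject tray.

**Last checks:** the pile top measured (613.6, 200.5) at -5.5°, against (613.6, 200.8) at -5.3° before. The side view shows three flush layers. The tray holds two plates lying flat and apart, and the other objects I could see had not visibly moved.

**What disagreed:**
- **Fingertip height:** the tips stood about 28–41 mm behind the reported TCP, depending on the opening, rather than 8 mm ahead of it. My first grasp therefore closed in the air above the plate without touching it. I measured the real offset from two camera views and worked from that.
- **Gauge and tray positions:** the top and wrist views differed by 1–4 mm. I used relative wrist measurements for the gauge and the pile; the tray had ample clearance.

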